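# Prop the cover, clamp the blank

### The job

Push the beech wedge under the roller of the spring-shut clear cover so that the cover is propped fully open, with the roller resting in the wedge's notch; then turn the black knob beneath it clockwise, by feel, until the copper blank is clamped firmly (about 12 N) but not marked. Do not force the wedge or the clamp (nothing over 25 N), let go with the cover still propped and the blank still clamped, and leave the other things on the bench where they are.

Things in the scene. Friction and masses are not known exactly. Their poses are not given: they have to be found in the camera images.
- clamp: Blue clamp unit, fixed. Housing 190 (x) x 100 (y) x 45 mm high; origin at the centre of its underside, on the bench; x points from the cover's free edge to its hinge, y to the clamping jaws, z up. A steel bed 10 mm high with copper blank, jaw and anvil (up to 45 mm high) sticks out on the +y side to y = 135 mm.
- cover (a joint): Clear flip cover with orange rim over the housing, hollow shell 165 x 100 x 52 mm. 0 = shut, grows (rad) as the free edge rises; stop at 1.8. A spring drives it shut (0.07 to 0.09 N m), so it stays open only when propped; propped by the wedge's notch it reads about 1.49; full travel over the crest needs 1.66.
- cover_hinge (a point): Middle of the cover's hinge axis, which runs along the clamp's y: 85 mm on the +x side of the clamp's origin, 45 mm above the bench.
- roller_mid (a point): Centre of the free yellow roller (18 mm diameter, 24 mm wide) on an arm at the cover's -y side, 130 mm from the clamp's middle plane. Moves with the cover, 40 mm from the hinge axis: shut, 37 mm on its -x side and 15 mm below; propped, 18 mm on its -x side and 36 mm above. Lifting it opens the cover; pushing the wedge under it towards +x takes 3 to 10 N.
- wedge_grip (a point): Grip point of the loose beech wedge (0.13 to 0.27 kg, 158 x 28 mm), 65 mm above its underside in the upright post with red band: post 24 (x) x 28 (y) mm, 88 mm high. x points to the low nose, z up. Starts upright on the bench. Nose end 146 mm ahead, 16 mm high; from it the ramp climbs 37 degrees to a crest 74 mm high, 69 mm ahead of this point.
- wedge_notch (a point): Mouth of the wedge's notch, just behind the crest: 12 mm long slot across the wedge, 74 mm above the underside, 58 mm ahead of wedge_grip, same axes. The seated roller's centre stands about 7 mm above this point. Behind it a rear lip, 74 mm high and 8 mm long, then only 16 mm high up to the post: pushed past the lip, the roller falls off.
- wedge: The same wedge; origin on its underside, directly below the notch.
- knob_grip (a point): Middle of the black knob's grip bar, under the cover, on the knob's upright axis: 15 mm on the -x side of the clamp's origin, 76 mm above the bench. Bar 42 mm long along this point's x, 16 mm thick, from 55 to 89 mm above the bench.
- knob (a joint): Knob angle, rad, 0 to 2.2, grows clockwise from above; at 0 the bar lies along the clamp's x. Drives the jaw to +y, 8 mm per rad, against a steady drag of 0.17 N m, and stays where it is left. Once the blank is gripped each newton of clamping adds 0.008 N m of torque (12 N adds 0.10) and each 0.1 rad adds about 9 N.
- jaw: Moving steel jaw with a sprung brass pad (12 N/mm) that the knob drives towards +y; origin at its front end, 14 mm behind the pad's face, 23 mm above the bench.
- blank: Loose copper blank, 60 x 7 x 26 mm, standing on the bed between the pad and the dark steel anvil; origin at the centre of its underside. The anvil was left at an unknown place, so the blank slides 1 to 7 mm before it meets the anvil and clamping starts: the knob angle for that (0.6 to 1.2 rad) is not known and must be felt.
- mandrel: Bystander: steel ring mandrel, upright taper 160 mm high, 32 mm foot
- jar: Bystander: amber jar with red lid, 56 mm wide, 75 mm high
- hammer: Bystander: hammer lying down
- driver: Bystander: screwdriver lying down
- pliers: Bystander: pliers with red handles, lying down
- cup: Bystander: blue ceramic cup, 70 mm high
- rule: Bystander: aluminium rule 200 x 25 x 4 mm, lying flat
There are look-alikes about, which are no part of the job. Leave any pink look-alike of the wedge alone.

How it is judged:
On the way, in this order (a step that is already met when the one before it is completed fails the run):
1. the cover is propped open by the wedge, roller in the notch (value of joint cover above 1.3 rad and x of roller_mid in the frame of wedge_notch between -0.006 and 0.006 m and z of roller_mid in the frame of wedge_notch below 0.0085 m and angle between wedge_notch's own z axis and vertical below 0.08 rad), for 0.2 s.
2. the blank is clamped with 6 to 20 N while the cover stays propped (all of step 1 and contact force between jaw and blank between 6 and 20 N), for 0.2 s.
At the end, for the whole second after the job is handed in: The cover stands open (over 1.3 rad) with its roller in the notch of the upright wedge (within 6 mm along the wedge and no more than 8.5 mm above the notch's mouth; wedge tilted less than 0.08 rad), the jaw presses on the blank with 6 to 20 N, and wedge and blank are at rest (under 0.02 m/s) (all of step 2 and linear speed of each of wedge, blank below 0.02 m/s); the robot touches nothing.
It fails at once if the blank is marked: the jaw presses on it with more than 25 N (contact force between jaw and blank above 25 N).
It fails at once if the wedge is forced: it presses on the clamp unit or its cover with more than 25 N (contact force between wedge and clamp above 25 N).
It fails at once if another thing on the bench is shifted by more than 30 mm (distance of any of mandrel, jar, hammer, driver, pliers, cup, rule from where it was at the start of the episode above 0.03 m).
It also fails if it takes over 72 s, if anything falls off the work surface, if the arm or the gripper's body presses on something with over 40 N, if the wrist force passes 120 N, or if a joint passes its speed limit or range.

### The arm

A 6-joint arm with a two-finger parallel gripper is mounted at the origin on the work surface. World frame = base frame: x ahead of the robot, y to its left, z up, the work surface at z = 0. Lengths are in m, angles in rad, forces in N, time in s.
With the tool pointing down it reaches from about 0.3 to 0.85 m from the base axis. Payload 5.4 kg.
Tool frame: the origin (TCP) lies at the very end of the fingers, on their centre line; the grasp point (between the pads) lies 19 mm behind it; z points along the fingers, y is the line along which they close (so a half turn about z gives the same grasp; the last joint's range is limited). The gripper opens to 85 mm and grips with 20 to 120 N. Pads are 22 mm wide; open, the fingers measure 114 mm over their backs; the gripper's body (76 mm by 85 mm) begins 54 mm behind the grasp point. The pads swing forward as they close: fully open they stand 13 mm farther back than shut.
Start: joints at [0.909, 0.158, 1.597, -0, 1.386, -0.21], TCP at [0.251, 0.517, 0.231] pointing down, gripper open.
Joint ranges: [-2.91, 2.91], [-0.94, 2.29], [0.18, 2.7], [-1.29, 4.43], [0.17, 2.64], [-3, 3]. Speed limits (rad/s): [2.57, 2.57, 3.14, 3.14, 3.14, 3.14].

### API

Orientations are given as a unit quaternion [w, x, y, z].
In Python, from workcell import manip, viewer, finder gives the robot as it stands. The module is installed in compiled form; this text tells all that it offers.
- The arm moves only by the shell command python3 -m crank 'ROWS' [FORCE]. ROWS is JSON, a list that holds one entry, the list of rows, each a list of 7 numbers: the turn, a rotation vector about the world's x, y, z as a fraction of full scale, then the shift along the world's x, y, z as a fraction of full scale, then the opening in per cent of the stroke, from 0 (shut) to 100 (fully open). In form: [[[wx, wy, wz, x, y, z, gripper], ...]]. A call has 1 to 12 rows; each row shifts and turns the commanded pose from where the row before left it; what a row does not reach is not made up. Full scale, the value 1, is 0.08 m for a shift and 60 degrees for a turn. A row lasts 1/10 s, in which the tool goes at most 50 mm and 8.59 degrees, less where a joint would pass 70% of its speed; a pose out of reach is approached as far as the arm can. A call with a number of a shift or a turn outside -1 to 1 is refused whole. A call with a gripper value outside its range is refused whole. The fingers move at their own pace and stop on an object; FORCE is the grip in N (left out, the last holds). Time passes only in rows, so rows that do not move let the fingers close. It gives the time, the measured TCP pose, the force, the opening and the grip force at its end, in the units of the state.
- manip.get_state(): the state, without advancing time (a new reading comes with each control period).
- viewer.camera(name): name is "scene" or "top" or "wrist"; returns a dict with "pixels" (480x640x3 uint8, red, green, blue), "camera_matrix" (3x3 intrinsics, pixels), "distortion" ([k1, k2, p1, p2, k3] as OpenCV has them; the pictures are not rectified), "cam_to_world" (4x4, takes a point from camera to world coordinates). Camera axes: x right, y down, z forward; pixel columns grow to the right and rows downward; lengths in m; the calibration is good to about 2 mm. A picture is of the moment at which its call begins. There is no depth.
- manip.sign_off(): hands the job in; it is judged then, once.
Trained networks look in the newest picture that a camera, given by its name, has taken for a name from the list of things; names that differ only in an ending like _2 or _b are one class to them, and where a whole thing is asked for, a point or a joint stands for the part that bears it (a point fixed in the world has none). Each returns a list of dicts, best first, with "score" (0 to 1); they miss things now and then, are a little off and sometimes report something else, mostly with a low value. They report only what shows in the picture. A call takes as long as a camera call. They do not tell look-alikes from the thing itself.
- finder.search_frame(thing, camera): "xyz" ([x, y, z] in m, in world coordinates, good to about 4 mm: the middle of the surface that is visible of it).
- finder.cut_out(thing, camera): "region" (480x640 bool, what is visible of it).
The state is a dict: "time_s": time; "joints": joint angles; "qvel": joint speeds; "tau": joint torques, N m; "tool_pos": TCP position; "ee_rot": TCP orientation; "wrist_force": force on the tool from outside, world axes, zero at the start; "wrist_torque": the same for the moment, N m; "finger_gap": opening from 0.0 (shut) to 1.0 (fully open); "grip_force": force on a finger pad.
Only numpy, scipy, OpenCV 4.12 (cv2) and the standard library are available. Lean on these libraries where they do the work, as an engineer would, in place of code of your own. Each camera call takes 0.05 s, during which the arm holds its last target. There are 200 camera calls.

## Working session

There is one attempt and no reset: what is moved stays moved. The work goes in short steps, Python scripts to look and compute and a shell command to move; the robot and the scene stay as the last step left them, time stands still between calls to the robot, and variables do not carry over. Pictures are saved under pics/ and viewed, at most 10 in all, crops included, and the job is handed in when it is done.

```bash
mkdir -p pics
cat > h.py <<'E'
import numpy as np, cv2
from workcell import manip, viewer, finder
def ray(c,px):
    u=cv2.undistortPoints(np.array([[px]],float),np.array(c["camera_matrix"]),np.array(c["distortion"]))[0,0]
    T=np.array(c["cam_to_world"]); return T[:3,3],T[:3,:3]@np.array([u[0],u[1],1])
def atz(c,px,z):
    o,d=ray(c,px); return o+d*(z-o[2])/d[2]
def proj(c,P):
    T=np.linalg.inv(np.array(c["cam_to_world"])); r,_=cv2.Rodrigues(T[:3,:3])
    return cv2.projectPoints(np.array(P,float).reshape(-1,3),r,T[:3,3],np.array(c["camera_matrix"]),np.array(c["distortion"]))[0][:,0]
def save(c,n,crop=None,s=1):
    p=c["pixels"]; 
    if crop: p=p[crop[1]:crop[3],crop[0]:crop[2]]
    p=cv2.resize(p,None,fx=s,fy=s,interpolation=cv2.INTER_CUBIC); cv2.imwrite("pics/"+n,p[:,:,::-1])
E
python3 - <<'E'
from h import *
np.set_printoptions(precision=3,suppress=True)
s=manip.get_state(); print(s)
for n in ["top","scene"]:
    c=viewer.camera(n); save(c,n+"0.png"); print(n,np.array(c["cam_to_world"]))
    for t in ["wedge","wedge_grip","wedge_notch","clamp","cover","roller_mid","knob_grip","blank","jaw","cover_hinge","mandrel","jar","cup"]:
        try: print(t,[(np.round(d["xyz"],3),round(d["score"],2),proj(c,d["xyz"])[0].round()) for d in finder.search_frame(t,n)])
        except Exception as e: print(t,e)
E
```

```text
{'time_s': 0.0, 'joints': array([ 0.909,  0.159,  1.598,  0.   ,  1.386, -0.21 ]), 'qvel': array([-0.   , -0.001, -0.   ,  0.   , -0.001, -0.001]), 'tau': array([ -0.001, -39.602, -33.142,  -0.001,   0.009,   0.   ]), 'tool_pos': array([0.251, 0.517, 0.23 ]), 'ee_rot': array([-0.   ,  0.224,  0.975, -0.001]), 'wrist_force': array([-0.925,  0.579,  0.718]), 'wrist_torque': array([-0.015,  0.024, -0.015]), 'grip_force': 0.0, 'finger_gap': 0.999216492034799}
top [[-0.01  -0.983  0.183  0.251]
 [-1.     0.014  0.02  -0.023]
 [-0.022 -0.182 -0.983  1.291]
 [ 0.     0.     0.     1.   ]]
wedge [(array([ 0.442, -0.257,  0.052]), 0.96, array([413., 252.])), (array([ 0.244, -0.303,  0.055]), 0.67, array([435., 331.])), (array([ 0.669, -0.372,  0.039]), 0.58, array([451., 167.]))]
wedge_grip [(array([ 0.466, -0.438,  0.05 ]), 0.94, array([482., 241.])), (array([ 0.443, -0.257,  0.052]), 0.86, array([412., 251.])), (array([ 0.243, -0.305,  0.052]), 0.73, array([435., 331.]))]
wedge_notch [(array([ 0.245, -0.302,  0.053]), 0.97, array([434., 330.])), (array([ 0.466, -0.435,  0.053]), 0.95, array
[... 1747 characters left out ...]
 0.59, array([311., 328.]))]
cover [(array([0.641, 0.047, 0.093]), 0.62, array([280., 309.]))]
roller_mid [(array([0.641, 0.049, 0.098]), 0.86, array([281., 308.])), (array([ 0.664, -0.252,  0.004]), 0.41, array([180., 256.]))]
knob_grip []
blank [(array([0.615, 0.121, 0.039]), 0.68, array([317., 332.]))]
jaw [(array([0.617, 0.104, 0.031]), 0.57, array([310., 329.]))]
cover_hinge [(array([0.648, 0.047, 0.097]), 0.69, array([278., 310.]))]
mandrel [(array([0.361, 0.404, 0.079]), 0.87, array([503., 316.]))]
jar [(array([0.476, 0.4  , 0.072]), 0.81, array([470., 358.]))]
cup [(array([ 0.663, -0.375,  0.043]), 0.63, array([142., 218.])), (array([0.596, 0.43 , 0.024]), 0.27, array([445., 421.]))]
```

View pics/top0.png

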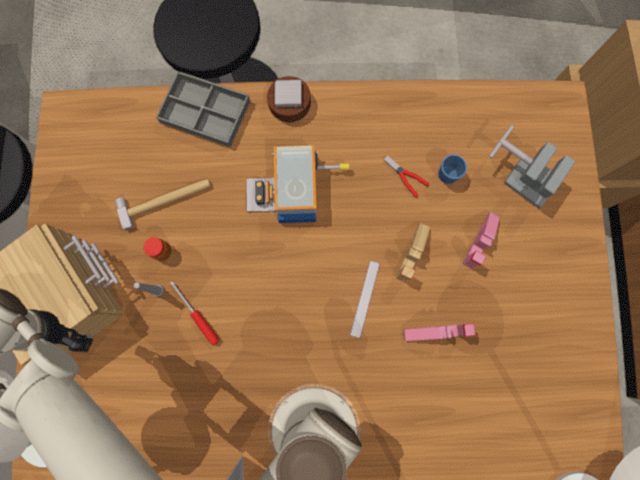

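View pics/scene0.png

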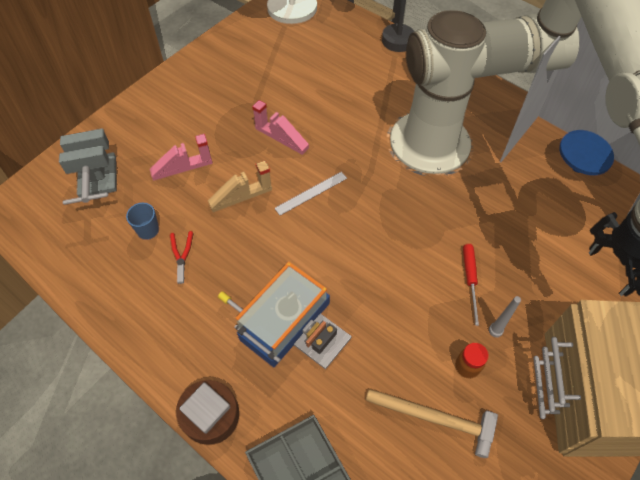

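The top picture shows three candidates for the wedge: beech at (414,252), pink at (482,241) and pink at (440,332). The description says beech, so I choose (414,252): its red-banded post is near (407,272) and its nose near (425,228). The clamp is at (292,185), its jaws face left (+y), and the yellow roller is at (345,167).

Run:
```python
from h import *
c=viewer.camera("top"); p=c["pixels"]
a=cv2.resize(p[135:235,240:360],None,fx=4,fy=4,interpolation=cv2.INTER_CUBIC)
b=cv2.resize(p[215:290,390:440],None,fx=6,fy=6,interpolation=cv2.INTER_CUBIC)
m=np.zeros((450,780,3),np.uint8); m[:400,:480]=a; m[:450,480:780]=b
cv2.imwrite("pics/m1.png",m[:,:,::-1])
```

```text
(no output)
```

View pics/m1.png

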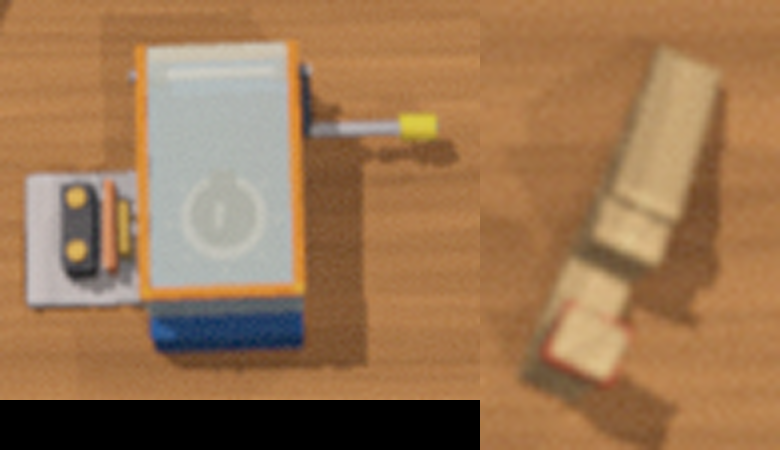

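Run:
```python
from h import *
np.set_printoptions(precision=4,suppress=True)
c=viewer.camera("top")
L=lambda x,y:(240+x/4,135+y/4); R=lambda x,y:(390+(x-480)/6,215+y/6)
for n,q,z in [("roller",L(418,127),.036),("bedA",L(27,174),.01),("bedB",L(27,305),.01),("houseL",L(152,350),.0),("houseR",L(303,348),.0),
 ("rim TL",L(138,45),.097),("TR",L(298,41),.097),("BR",L(304,296),.097),("BL",L(141,299),.097),("knob",L(221,216),.088),
 ("nose",R(687,58),.016),("post",R(588,342),.088),("crest",R(648,207),.074),("armA",L(312,130),.03),("armB",L(400,128),.03)]:
    print(n,atz(c,q,z))
n=atz(c,R(687,58),.016);p=atz(c,R(588,342),.088);d=(n-p)[:2];print(np.linalg.norm(d),np.arctan2(d[1],d[0]))
```

```text
roller [ 0.6747 -0.0905  0.036 ]
bedA [0.655  0.1729 0.01  ]
bedB [0.5638 0.1715 0.01  ]
houseL [0.534  0.0886 0.    ]
houseR [ 0.5338 -0.0122  0.    ]
rim TL [0.7122 0.0898 0.097 ]
TR [ 0.7128 -0.0123  0.097 ]
BR [ 0.5455 -0.014   0.097 ]
BL [0.5452 0.0872 0.097 ]
knob [0.6004 0.0377 0.088 ]
nose [ 0.5191 -0.2985  0.016 ]
post [ 0.3866 -0.2365  0.088 ]
crest [ 0.444  -0.2664  0.074 ]
armA [ 0.6758 -0.0203  0.03  ]
armB [ 0.6762 -0.0789  0.03  ]
0.14631717194161215 -0.4377629312077597
```

The crop shows a plain beech wedge (post ~(408,272), nose ~(425,225)) and the clamp with its yellow roller at (344,167). The measurements agree with the given sizes: post to nose is 146 mm, and the roller is where the clamp geometry predicts. Clamp origin is about (0.629, 0.037) with yaw 0.01, and wedge_grip is at (0.387, -0.237) with yaw -0.438. Moving now.

```bash
python3 -m crank '[[[0,0,0,0.4,-0.5,0,100],[0,0,0,0.4,-0.5,0,100],[0,0,0,0.4,-0.5,0,100],[0,0,0,0.4,-0.5,0,100],[0,0,0,0,-0.5,0,100],[0,0,0,0,-0.5,0,100],[0,0,0,0,-0.5,0,100],[0,0,0,0,-0.5,0,100],[0,0,0,0,-0.5,0,100],[0,0,0,0,-0.5,0,100],[0,0,0,0,-0.5,0,100],[0,0,0,0,-0.5,0,100]]]' 40
python3 -m crank '[[[0,0,0,0,-0.5,0,100],[0,0,0,0,-0.5,0,100],[0,0,0,0,-0.5,0,100],[0,0,0,0,-0.5,0,100],[0,0,0,0,-0.5,0,100],[0,0,0,0,-0.5,0,100],[0,0,0,0.1,-0.4,0,100],[0,0,0.014,0,0,0,100],[0,0,0,0,0,0,100]]]'
python3 - <<'E'
from h import *
c=viewer.camera("wrist"); save(c,"w1.png"); s=manip.get_state(); print(s["tool_pos"],s["ee_rot"],s["joints"])
print(proj(c,[[.387,-.2365,.088],[.519,-.2985,.016],[.444,-.2664,.074]]))
for t in ["wedge","wedge_grip"]: print([(d["xyz"],d["score"]) for d in finder.search_frame(t,"wrist")])
E
```

```text
time_s: 2.7
tool_pos: [0.3758, 0.0396, 0.2316]
ee_rot: [0.001, 0.224, 0.975, 0.0]
wrist_force: [0.5, 0.4, 0.5]
finger_gap: 1.001
grip_force: 0.0
time_s: 3.6
tool_pos: [0.3838, -0.2309, 0.2311]
ee_rot: [-0.0, 0.217, 0.976, 0.0]
wrist_force: [-0.5, 0.3, 1.1]
finger_gap: 1.002
grip_force: 0.0
[ 0.38382127 -0.23021851  0.23113911] [-2.66691158e-04  2.16830434e-01  9.76209180e-01  3.58619579e-04] [-8.11690426e-01 -1.83784310e-01  1.93618112e+00  3.01509696e-04
  1.39003904e+00 -1.94540807e+00]
[[315.87054352 224.48687069]
 [317.24313569 342.19182401]
 [312.95773677 294.01930991]]
[([0.2455, -0.3143, 0.0539], 0.81), ([0.4088, -0.4144, 0.0308], 0.75)]
[([0.2433, -0.3106, 0.0521], 0.7), ([0.4103, -0.4134, 0.0311], 0.65)]
```

View pics/w1.png

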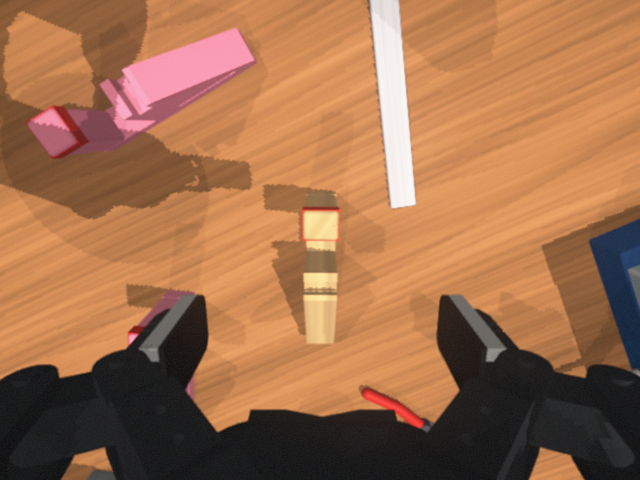

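The wrist picture shows the beech post top at (320,224) and the nose at (320,342), which matches the prediction to within 4 px. The rule end at (402,205) clears the fingers. Descending to grip.

```bash
python3 -m crank '[[[0,0,0,0.05,-0.05,-0.4,70],[0,0,0,0,0,-0.5,70],[0,0,0,0,0,-0.5,70],[0,0,0,0,0,-0.5,70],[0,0,0,0,0,-0.3,70],[0,0,0,0,0,-0.1,70],[0,0,0,0,0,0,70],[0,0,0,0,0,0,20],[0,0,0,0,0,0,20],[0,0,0,0,0,0,20],[0,0,0,0,0,0,20],[0,0,0,0,0,0,20]]]' 40
python3 -c "
from h import *
print(manip.get_state())"
```

```text
time_s: 4.95
tool_pos: [0.3891, -0.2359, 0.0491]
ee_rot: [0.001, 0.217, 0.976, -0.001]
wrist_force: [-0.8, 1.0, 6.8]
finger_gap: 0.326
grip_force: 41.4
{'time_s': 4.95, 'joints': array([-8.11782871e-01,  8.49524976e-02,  2.07430514e+00,  1.97454571e-04,
        9.79133249e-01, -1.94564914e+00]), 'qvel': array([ 8.07948078e-04,  2.93065808e-05, -7.08211537e-04,  4.21765367e-04,
       -1.06910707e-03, -1.30547347e-03]), 'tau': array([ -0.47900442, -27.47887194, -24.83437836,  -0.09865128,
        -0.41053528,   0.04754813]), 'tool_pos': array([ 0.38911836, -0.23591958,  0.04910782]), 'ee_rot': array([ 1.37314041e-03,  2.16784739e-01,  9.76218115e-01, -8.27063392e-04]), 'wrist_force': array([-0.80462282,  0.98630369,  6.83836231]), 'wrist_torque': array([0.21359536, 0.07797317, 0.01983715]), 'grip_force': 41.3883376121521, 'finger_gap': 0.3257419678395214}
```

```bash
python3 -m crank '[[[0,0,0,0,0,0.25,20],[0,0,0,0,0,0.25,20],[0,0,0.107,0.2,0.4,0,20],[0,0,0.107,0.2,0.4,0,20],[0,0,0.107,0.2,0.4,0,20],[0,0,0.107,0.2,0.4,0,20],[0,0,0,0.1,0.2,0,20],[0,0,0,0,0,-0.2,20],[0,0,0,0,0,-0.2,20],[0,0,0,0,0,-0.06,20],[0,0,0,0,0,-0.04,20],[0,0,0,0,0,0,20]]]' 50
python3 - <<'E'
from h import *
s=manip.get_state(); print(s["tool_pos"],s["ee_rot"],s["wrist_force"])
t=viewer.camera("top")["pixels"]; c=viewer.camera("scene")["pixels"]
f=lambda p,b:cv2.resize(p[b[1]:b[3],b[0]:b[2]],None,fx=3,fy=3,interpolation=cv2.INTER_CUBIC)
m=np.hstack([f(t,(270,130,400,290)),f(c,(190,200,320,360))]); cv2.imwrite("pics/m2.png",m[:,:,::-1])
E
```

```text
time_s: 6.15
tool_pos: [0.4599, -0.0908, 0.0491]
ee_rot: [-0.001, -0.006, 1.0, 0.0]
wrist_force: [-7.0, 4.3, 12.0]
finger_gap: 0.325
grip_force: 51.7
[ 0.45990728 -0.09075071  0.04909612] [-5.74063894e-04 -5.70756358e-03  9.99983489e-01  3.41583643e-04] [-6.95688998  4.29741037 12.02876341]
```

View pics/m2.png

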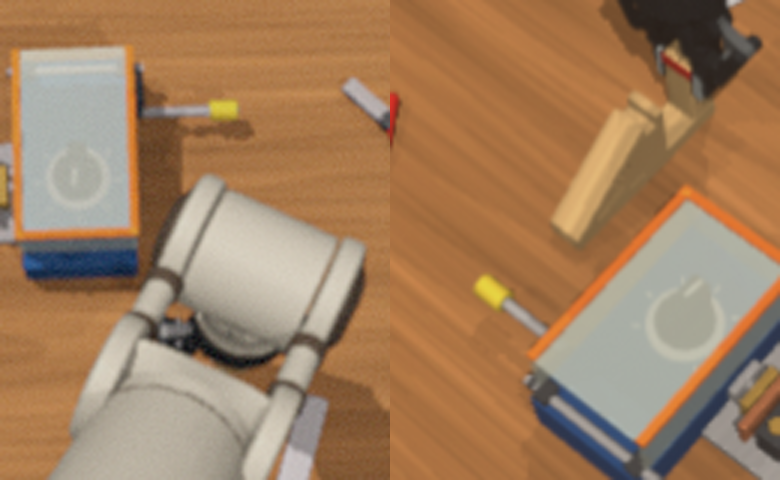

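The crops show the wedge standing upright with its nose (scene (250,272)) on the roller's line (roller at (354,297) before the crop offset). The rule is unmoved. Pushing.

```bash
python3 -m crank '[[[0,0,0,0,-0.005,0.015,20],[0,0,0,0.25,0,0,20],[0,0,0,0.25,0,0,20],[0,0,0,0.15,0,0,20],[0,0,0,0.1,0,0,20],[0,0,0,0.1,0,0,20]]]' 60
python3 -m crank '[[[0,0,0,0.1,0,0,20],[0,0,0,0.1,0,0,20],[0,0,0,0.1,0,0,20]]]'
python3 -m crank '[[[0,0,0,0.1,0,0,20],[0,0,0,0.1,0,0,20],[0,0,0,0.1,0,0,20]]]'
```

```text
time_s: 6.85
tool_pos: [0.5281, -0.0916, 0.0491]
ee_rot: [-0.0, -0.006, 1.0, -0.0]
wrist_force: [-5.2, 0.7, 5.2]
finger_gap: 0.323
grip_force: 60.2
time_s: 7.15
tool_pos: [0.5497, -0.0915, 0.0491]
ee_rot: [-0.003, -0.006, 1.0, 0.0]
wrist_force: [-13.8, 0.3, 12.8]
finger_gap: 0.323
grip_force: 61.0
time_s: 7.45
tool_pos: [0.5745, -0.0912, 0.0491]
ee_rot: [-0.002, -0.006, 1.0, 0.0]
wrist_force: [-11.8, 1.2, 10.4]
finger_gap: 0.317
grip_force: 60.7
```

```bash
python3 -m crank '[[[0,0,0,0.08,0,0,20],[0,0,0,0.08,0,0,20],[0,0,0,0.08,0,0,20],[0,0,0,0.08,0,0,20]]]'
python3 -m crank '[[[0,0,0,0.07,0,0,20],[0,0,0,0.07,0,0,20],[0,0,0,0.06,0,0,20]]]'
python3 -m crank '[[[0,0,0,0.03,0,0,20],[0,0,0,0.03,0,0,20]]]'
python3 - <<'E'
from h import *
t=viewer.camera("top")["pixels"]; c=viewer.camera("scene")["pixels"]
f=lambda p,b:cv2.resize(p[b[1]:b[3],b[0]:b[2]],None,fx=3,fy=3,interpolation=cv2.INTER_CUBIC)
m=np.hstack([f(t,(270,100,400,260)),f(c,(190,200,320,360))]); cv2.imwrite("pics/m3.png",m[:,:,::-1])
print(manip.get_state()["tool_pos"])
E
```

```text
time_s: 7.85
tool_pos: [0.6004, -0.091, 0.0492]
ee_rot: [-0.002, -0.006, 1.0, 0.0]
wrist_force: [-9.3, 1.5, 8.8]
finger_gap: 0.318
grip_force: 60.5
time_s: 8.15
tool_pos: [0.6166, -0.0911, 0.0492]
ee_rot: [-0.002, -0.006, 1.0, 0.0]
wrist_force: [-9.5, 0.4, 8.5]
finger_gap: 0.319
grip_force: 60.4
time_s: 8.35
tool_pos: [0.6213, -0.0911, 0.0491]
ee_rot: [-0.002, -0.006, 1.0, 0.0]
wrist_force: [-7.9, 1.2, 8.2]
finger_gap: 0.319
grip_force: 60.4
[ 0.62178526 -0.09115955  0.04916075]
```

View pics/m3.png

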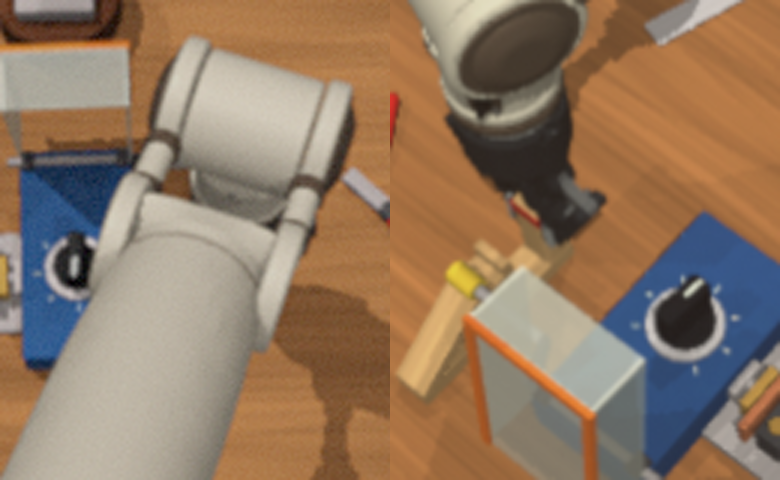

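The cover has swung open and the roller (crop (465,278)) is on the ramp just short of the crest. I'll creep forward.

```bash
python3 -m crank '[[[0,0,0,0.03,0,0,20],[0,0,0,0.03,0,0,20]]]'
python3 -m crank '[[[0,0,0,0.025,0,0,20],[0,0,0,0.025,0,0,20]]]'
python3 -m crank '[[[0,0,0,0.025,0,0,20],[0,0,0,0,0,0,20]]]'
python3 -m crank '[[[0,0,0,0.025,0,0,20],[0,0,0,0,0,0,20]]]'
```

```text
time_s: 8.65
tool_pos: [0.626, -0.0911, 0.0492]
ee_rot: [-0.002, -0.006, 1.0, 0.0]
wrist_force: [-9.1, 1.8, 8.0]
finger_gap: 0.321
grip_force: 60.7
time_s: 8.85
tool_pos: [0.63, -0.0911, 0.0492]
ee_rot: [-0.002, -0.006, 1.0, 0.0]
wrist_force: [-8.5, 1.4, 8.0]
finger_gap: 0.317
grip_force: 60.5
time_s: 9.05
tool_pos: [0.6323, -0.091, 0.0492]
ee_rot: [-0.001, -0.006, 1.0, 0.0]
wrist_force: [-6.5, 2.2, 6.4]
finger_gap: 0.321
grip_force: 60.2
time_s: 9.25
tool_pos: [0.6342, -0.091, 0.0492]
ee_rot: [-0.001, -0.006, 1.0, 0.0]
wrist_force: [-7.9, 0.8, 7.7]
finger_gap: 0.321
grip_force: 60.3
```

```bash
cat >> h.py <<'E'
def roller():
    c=viewer.camera("scene"); h=cv2.cvtColor(c["pixels"],cv2.COLOR_RGB2HSV)
    m=((h[...,0]>25)&(h[...,0]<34)&(h[...,1]>150)&(h[...,2]>110)).astype(np.uint8)
    m[:240]=0; m[340:]=0; m[:,:170]=0; m[:,260:]=0
    v,u=np.nonzero(m); p=(u.mean(),v.mean()); o,d=ray(c,p); k=(-0.092-o[1])/d[1]
    s=manip.get_state(); print(len(u),np.round(p,1),"roller",(o+k*d).round(4),"grip x",s["tool_pos"][0].round(4),"F",s["wrist_force"].round(1),"th",(s["wrist_torque"]).round(2))
    return c
E
python3 -c "
from h import *
roller()"
python3 -m crank '[[[0,0,0,0.025,0,0,20],[0,0,0,0,0,0,20]]]'|grep force:
python3 -c "
from h import *
roller()"
python3 -m crank '[[[0,0,0,0.025,0,0,20],[0,0,0,0,0,0,20]]]'|grep force:
python3 -c "
from h import *
roller()"
```

```text
0 [nan nan] roller [nan nan nan] grip x 0.6342 F [-7.7  3.   7.3] th [0.08 0.93 0.05]
wrist_force: [-8.4, 1.6, 8.7]
grip_force: 60.4
0 [nan nan] roller [nan nan nan] grip x 0.6361 F [-8.1  2.1  7.3] th [0.08 0.95 0.09]
wrist_force: [-8.6, 2.5, 8.1]
grip_force: 60.3
0 [nan nan] roller [nan nan nan] grip x 0.6381 F [-7.6  2.2  7. ] th [0.17 0.98 0.05]h.py:19: RuntimeWarning: Mean of empty slice.
  v,u=np.nonzero(m); p=(u.mean(),v.mean()); o,d=ray(c,p); k=(-0.092-o[1])/d[1]
  ret = ret.dtype.type(ret / rcount)
h.py:19: RuntimeWarning: Mean of empty slice.
  v,u=np.nonzero(m); p=(u.mean(),v.mean()); o,d=ray(c,p); k=(-0.092-o[1])/d[1]
  ret = ret.dtype.type(ret / rcount)
h.py:19: RuntimeWarning: Mean of empty slice.
  v,u=np.nonzero(m); p=(u.mean(),v.mean()); o,d=ray(c,p); k=(-0.092-o[1])/d[1]
  ret = ret.dtype.type(ret / rcount)
```

Run:
```python
from h import *
c=viewer.camera("scene"); save(c,"s4.png",(180,240,280,340),6)
h=cv2.cvtColor(c["pixels"],cv2.COLOR_RGB2HSV)
for u,v in [(213,290),(215,293),(217,295),(212,293)]: print(h[v,u])
```

```text
[ 23 170 150]
[ 23 185 182]
[ 24 179 167]
[ 24 186 222]
```

View pics/s4.png

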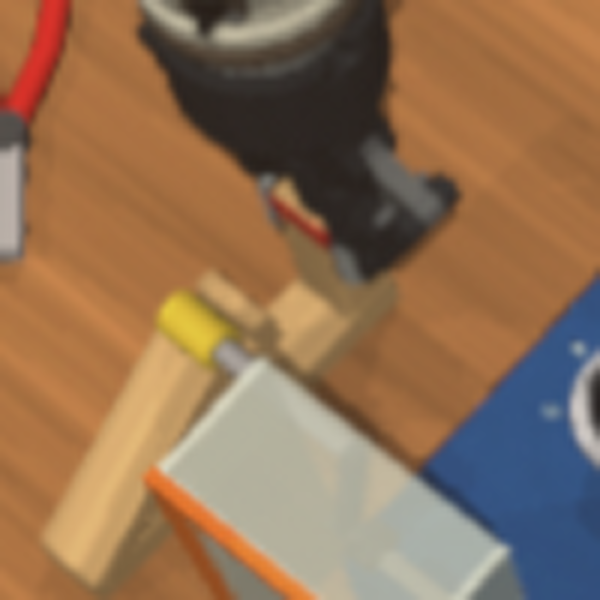

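The roller (crop (200,325), so pixel (213,294)) is on the crest or in the notch. The rear lip shows behind it at (235,298) in crop coordinates. I'll measure it numerically.

```bash
sed -i 's/h\[...,0\]>25)/h[...,0]>21)/; s/>150)&(h\[...,2\]>110/>160)\&(h[...,2]>120/; s/m\[:240\]=0; m\[340:\]=0; m\[:,:170\]=0; m\[:,260:\]=0/m[:275]=0; m[315:]=0; m[:,:195]=0; m[:,235:]=0/' h.py
python3 -c "
from h import *
c=roller(); print(proj(c,[[.702,-.092,.083],[.696,-.092,.081],[.696,-.104,.081],[.696,-.080,.081]]))"
python3 -m crank '[[[0,0,0,0.025,0,0,20],[0,0,0,0,0,0,20]]]'|grep force:
python3 -c "
from h import *
roller()"
```

```text
85 [211.8 294. ] roller [ 0.7023 -0.092   0.0754] grip x 0.6381 F [-8.3  2.9  6.9] th [0.15 1.01 0.07]
[[211.32445568 292.26446729]
 [213.50523184 290.69012543]
 [209.4730223  287.38425649]
 [217.56988847 294.01935228]]
wrist_force: [-8.4, 2.0, 8.2]
grip_force: 60.3
83 [212.1 293.7] roller [ 0.7015 -0.092   0.0751] grip x 0.6402 F [-7.5  1.8  7.4] th [0.13 0.96 0.1 ]
```

```bash
for i in 1 2; do :; done
python3 -m crank '[[[0,0,0,0.02,0,0,20],[0,0,0,0,0,0,20]]]'|grep t_force:
python3 -c "
from h import *
roller()"
python3 -m crank '[[[0,0,0,0.02,0,0,20],[0,0,0,0,0,0,20]]]'|grep t_force:
python3 -c "
from h import *
roller()"
```

```text
wrist_force: [-7.6, 2.6, 7.0]
82 [213.5 293. ] roller [ 0.698  -0.092   0.0732] grip x 0.6419 F [-6.9  1.9  6.4] th [0.15 0.87 0.09]
wrist_force: [-6.4, 1.3, 7.1]
85 [213.2 293. ] roller [ 0.6987 -0.092   0.0742] grip x 0.6435 F [-7.4  0.9  6.8] th [0.12 0.86 0.07]
```

The roller dropped (x .7015 → .698, pixel +1.4, -0.7) and now moves with the wedge, so it is seated. Releasing and checking.

```bash
python3 -m crank '[[[0,0,0,0,0,0,40],[0,0,0,0,0,0,50],[0,0,0,0,0,0,60],[0,0,0,0,0,0,70],[0,0,0,0,0,0,75]]]'
python3 -c "
from h import *
roller()"
python3 -m crank '[[[0,0,0,0,0,0.3,75],[0,0,0,0,0,0.5,75],[0,0,0,0,0,0.5,75],[0,0,0,0,0,0.5,75],[0,0,0,0,0,0.3,75],[0,0,0,-0.4,0,0,75],[0,0,0,-0.4,0,0,75],[0,0,0,-0.4,0,0,75],[0,0,0,0,0,0,75]]]'
python3 - <<'E'
from h import *
c=roller(); t=viewer.camera("top"); 
f=lambda p,b,s:cv2.resize(p[b[1]:b[3],b[0]:b[2]],None,fx=s,fy=s,interpolation=cv2.INTER_CUBIC)
m=np.hstack([f(t["pixels"],(250,110,370,235),4)[:500],f(c["pixels"],(195,255,245,345-7),6)[:500]] if 0 else [f(t["pixels"],(250,115,370,240),4),f(c["pixels"],(190,245,265,370),4)]); cv2.imwrite("pics/m5.png",m[:,:,::-1])
E
```

```text
time_s: 11.15
tool_pos: [0.6445, -0.0913, 0.0484]
ee_rot: [0.0, -0.006, 1.0, -0.0]
wrist_force: [-0.8, -0.4, -0.0]
finger_gap: 0.749
grip_force: 0.0
86 [213.2 293. ] roller [ 0.6985 -0.092   0.0741] grip x 0.6444 F [0.3 0.5 0.6] th [ 0.01 -0.02  0.01]
time_s: 12.1
tool_pos: [0.5449, -0.0906, 0.2154]
ee_rot: [-0.002, -0.005, 1.0, 0.001]
wrist_force: [-0.4, 0.9, 0.1]
finger_gap: 0.75
grip_force: 0.0
86 [213.1 293. ] roller [ 0.6988 -0.092   0.0745] grip x 0.547 F [-0.4  0.5  0. ] th [-0.02 -0.01 -0.02]
```

View pics/m5.png

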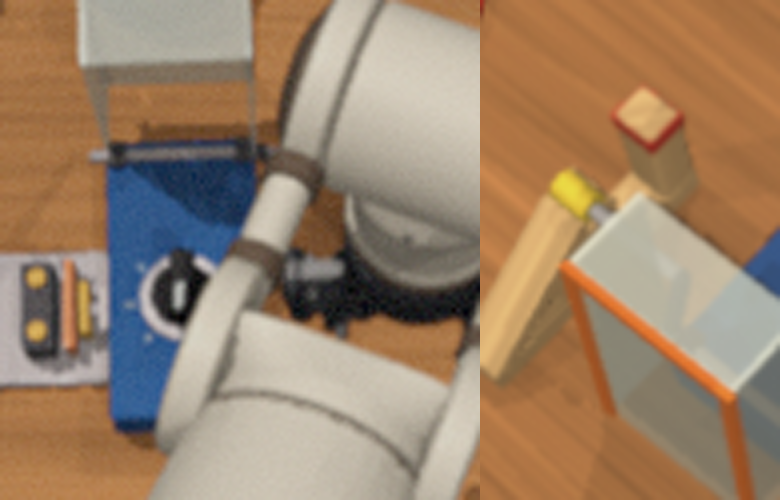

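The cover stands open with the roller at scene pixel (213,293) and the wedge post upright at (232,274). Next, go above the knob, check the seat numerically and locate the bar.

```bash
python3 -m crank '[[[0,0,0,0.2,0.4,0,100],[0,0,0,0.2,0.4,0,100],[0,0,0,0.2,0.4,0,100],[0,0,0,0.2,0.4,0,100],[0,0,0,0,0,0,100]]]'
python3 - <<'E'
from h import *
np.set_printoptions(precision=4,suppress=True)
c=roller(); print("post top",atz(c,(232.5,273.75),.088), "roller at z=.081",atz(c,(213.1,293),.084))
w=viewer.camera("wrist"); save(w,"w6.png"); print(manip.get_state()["tool_pos"])
print(proj(w,[[.614,.037,.089],[.593,.037,.089],[.635,.037,.089],[.638,-.092,.088],[.696,-.092,.09]]))
E
```

```text
time_s: 12.7
tool_pos: [0.6147, 0.0405, 0.2166]
ee_rot: [0.001, -0.008, 1.0, 0.001]
wrist_force: [-0.3, -0.5, 0.1]
finger_gap: 0.997
grip_force: 0.0
88 [213.2 292.9] roller [ 0.6985 -0.092   0.0745] grip x 0.6139 F [-0.4 -0.6  1. ] th [-0.06 -0.04 -0.01]
post top [ 0.6438 -0.0857  0.088 ] roller at z=.081 [ 0.7011 -0.0875  0.084 ]
[0.6134 0.0372 0.2164]
[[318.8563 222.1094]
 [319.2319 193.2911]
 [318.4951 249.7498]
 [142.9972 250.7902]
 [150.0785 323.0406]]
```

View pics/w6.png

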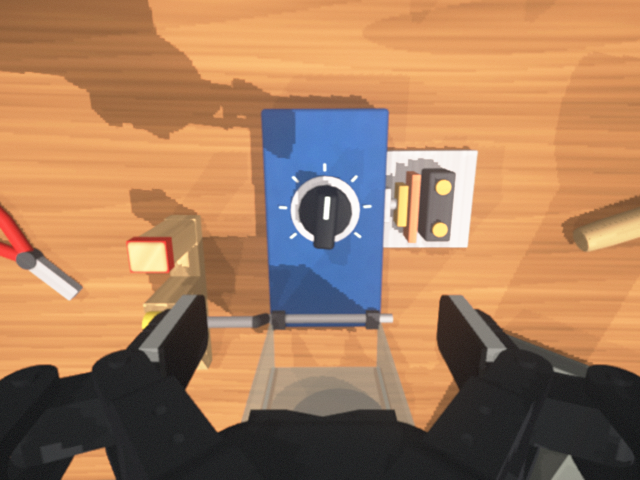

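The wrist picture shows the knob bar at (326,219), parallel to the clamp's x. The post is at (150,254), and the roller sits between crest and lip at about (150,318). The knob-to-post pixel offset matches the model, so the knob is at about (0.614, 0.038). Descending onto it.

```bash
python3 -m crank '[[[0,0,0,0,0,-0.5,80],[0,0,0,0,0,-0.5,70],[0,0,0,0,0,-0.5,70],[0,0,0,0,0,-0.3,70],[0,0,0,0,0,-0.2,70],[0,0,0,0,0,0,70]]]' 60
python3 -m crank '[[[0,0,0,0,0,0,5],[0,0,0,0,0,0,5],[0,0,0,0,0,0,5],[0,0,0,0,0,0,5],[0,0,0,0,0,0,5],[0,0,0,0,0,0,5],[0,0,0,0,0,0,5]]]'
python3 -c "
from h import *
s=manip.get_state(); print(s['wrist_torque'],s['tool_pos'])"
```

```text
time_s: 13.4
tool_pos: [0.6108, 0.036, 0.0542]
ee_rot: [-0.002, -0.005, 1.0, 0.0]
wrist_force: [-1.0, 0.1, 0.2]
finger_gap: 0.701
grip_force: 0.0
time_s: 14.1
tool_pos: [0.6136, 0.0406, 0.0594]
ee_rot: [0.002, -0.006, 1.0, 0.003]
wrist_force: [-2.0, 13.3, 7.6]
finger_gap: 0.181
grip_force: 59.4
[ 2.17610904  0.3522079  -0.07107863] [0.61364111 0.04062411 0.05935227]
```

```bash
cat > t.py <<'E'
from h import *
s=manip.get_state(); q=s["ee_rot"]; print("t",round(s["time_s"],2),"T",s["wrist_torque"].round(3),"F",s["wrist_force"].round(1),"yaw",round(2*np.arctan2(q[2],q[1])-np.pi/2,3),"pos",s["tool_pos"].round(4))
E
python3 -m crank '[[[0,0,0,0,0.02,0.01,5],[0,0,0,0,0.02,0,5],[0,0,0,0,0,0,5]]]'; python3 t.py
python3 -m crank '[[[0,0,0,0,0,0,5]]]'>/dev/null; python3 t.py
```

```text
time_s: 14.4
tool_pos: [0.6136, 0.0408, 0.0594]
ee_rot: [0.002, -0.006, 1.0, 0.0]
wrist_force: [-1.7, 4.7, 6.0]
finger_gap: 0.177
grip_force: 59.4
t 14.4 T [ 0.846  0.18  -0.054] F [-1.7  4.7  6. ] yaw 1.582 pos [0.6136 0.0408 0.0594]
t 14.5 T [ 0.868  0.187 -0.028] F [-1.7  5.8  6.4] yaw 1.582 pos [0.6137 0.0408 0.0594]
```

```bash
python3 -m crank '[[[0,0,-0.08,0,0.015,0,5],[0,0,-0.08,0,0,0,5],[0,0,0,0,0,0,5]]]'>/dev/null; python3 t.py
python3 -m crank '[[[0,0,-0.08,0,0,0,5],[0,0,-0.08,0,0,0,5],[0,0,-0.08,0,0,0,5],[0,0,0,0,0,0,5]]]'>/dev/null; python3 t.py
python3 -m crank '[[[0,0,-0.05,0,0,0,5],[0,0,0,0,0,0,5]]]'>/dev/null; python3 t.py
python3 -m crank '[[[0,0,-0.05,0,0,0,5],[0,0,0,0,0,0,5]]]'>/dev/null; python3 t.py
```

```text
t 14.8 T [ 0.268  0.258 -0.153] F [-0.9  2.5  6.6] yaw 1.412 pos [0.6137 0.0409 0.0594]
t 15.2 T [ 0.286  0.258 -0.139] F [-1.5  2.2  6.4] yaw 1.161 pos [0.6137 0.041  0.0594]
t 15.4 T [ 0.29   0.226 -0.146] F [-1.   3.2  6.7] yaw 1.11 pos [0.6137 0.041  0.0594]
t 15.6 T [ 0.287  0.263 -0.087] F [-1.1  1.9  5.9] yaw 1.057 pos [0.6137 0.0411 0.0593]
```

```bash
for i in 1; do :; done
python3 -m crank '[[[0,0,-0.03,0,0,0,5]]]'>/dev/null; python3 t.py
python3 -m crank '[[[0,0,-0.03,0,0,0,5]]]'>/dev/null; python3 t.py
python3 -m crank '[[[0,0,-0.03,0,0,0,5]]]'>/dev/null; python3 t.py
```

```text
t 15.7 T [0.351 0.216 0.237] F [-1.2  1.7  7.1] yaw 1.027 pos [0.6137 0.041  0.0594]
t 15.8 T [0.336 0.273 0.232] F [-2.   3.2  5.5] yaw 0.995 pos [0.6137 0.0411 0.0594]
t 15.9 T [0.368 0.266 0.197] F [-1.7  2.8  6.1] yaw 0.963 pos [0.6137 0.0411 0.0594]
```

```bash
python3 -m crank '[[[0,0,-0.03,0,0,0,5]]]'>/dev/null; python3 t.py
python3 -m crank '[[[0,0,-0.03,0,0,0,5]]]'>/dev/null; python3 t.py
python3 -m crank '[[[0,0,-0.03,0,0,0,5]]]'>/dev/null; python3 t.py
```

```text
t 16.0 T [0.324 0.274 0.225] F [-2.1  2.5  5.9] yaw 0.932 pos [0.6137 0.0411 0.0594]
t 16.1 T [0.338 0.275 0.106] F [-0.3  1.9  7.6] yaw 0.9 pos [0.6137 0.0411 0.0594]
t 16.2 T [0.334 0.241 0.146] F [-0.3  3.8  6.2] yaw 0.869 pos [0.6137 0.0411 0.0594]
```

```bash
python3 -m crank '[[[0,0,-0.03,0,0,0,5]]]'>/dev/null; python3 t.py
python3 -m crank '[[[0,0,-0.03,0,0,0,5]]]'>/dev/null; python3 t.py
```

```text
t 16.3 T [0.353 0.202 0.178] F [-1.1  2.9  5.8] yaw 0.838 pos [0.6137 0.0411 0.0594]
t 16.4 T [0.356 0.303 0.185] F [-0.3  2.7  5. ] yaw 0.806 pos [0.6137 0.0411 0.0594]
```

```bash
cat > t2.py <<'E'
from h import *
s=manip.get_state(); q=s["ee_rot"]; print("T",s["wrist_torque"][2].round(3),"tau6",s["tau"][5].round(3),"turn",round(1.582-(2*np.arctan2(q[2],q[1])-np.pi/2),3))
E
python3 -m crank '[[[0,0,-0.02,0,0,0,5]]]'>/dev/null; python3 t2.py
python3 -m crank '[[[0,0,-0.02,0,0,0,5]]]'>/dev/null; python3 t2.py
python3 -m crank '[[[0,0,-0.02,0,0,0,5]]]'>/dev/null; python3 t2.py
python3 -m crank '[[[0,0,-0.02,0,0,0,5]]]'>/dev/null; python3 t2.py
```

```text
T 0.154 tau6 0.023 turn 0.797
T 0.174 tau6 -0.035 turn 0.817
T 0.187 tau6 -0.038 turn 0.838
T 0.163 tau6 -0.038 turn 0.859
```

```bash
python3 -m crank '[[[0,0,-0.02,0,0,0,5]]]'>/dev/null; python3 t2.py
python3 -m crank '[[[0,0,-0.02,0,0,0,5]]]'>/dev/null; python3 t2.py
python3 -m crank '[[[0,0,-0.02,0,0,0,5]]]'>/dev/null; python3 t2.py
python3 -m crank '[[[0,0,-0.02,0,0,0,5]]]'>/dev/null; python3 t2.py
```

```text
T 0.194 tau6 -0.038 turn 0.88
T 0.169 tau6 -0.038 turn 0.901
T 0.198 tau6 -0.038 turn 0.922
T 0.252 tau6 -0.038 turn 0.943
```

```bash
python3 -m crank '[[[0,0,-0.02,0,0,0,5]]]'>/dev/null; python3 t2.py
python3 -m crank '[[[0,0,-0.01,0,0,0,5]]]'>/dev/null; python3 t2.py
python3 -m crank '[[[0,0,-0.01,0,0,0,5]]]'>/dev/null; python3 t2.py
```

```text
T 0.211 tau6 -0.038 turn 0.964
T 0.14 tau6 0.13 turn 0.974
T 0.183 tau6 0.073 turn 0.984
```

```bash
python3 -m crank '[[[0,0,-0.01,0,0,0,5]]]'>/dev/null; python3 t2.py
python3 -m crank '[[[0,0,-0.01,0,0,0,5]]]'>/dev/null; python3 t2.py
python3 -m crank '[[[0,0,-0.01,0,0,0,5]]]'>/dev/null; python3 t2.py
python3 -m crank '[[[0,0,-0.01,0,0,0,5]]]'>/dev/null; python3 t2.py
```

```text
T 0.137 tau6 0.069 turn 0.995
T 0.217 tau6 0.069 turn 1.005
T 0.229 tau6 0.069 turn 1.016
T 0.196 tau6 0.069 turn 1.026
```

```bash
python3 -m crank '[[[0,0,-0.01,0,0,0,5]]]'>/dev/null; python3 t2.py
python3 -m crank '[[[0,0,-0.01,0,0,0,5]]]'>/dev/null; python3 t2.py
python3 -m crank '[[[0,0,-0.01,0,0,0,5]]]'>/dev/null; python3 t2.py
python3 -m crank '[[[0,0,-0.01,0,0,0,5]]]'>/dev/null; python3 t2.py
```

```text
T 0.22 tau6 0.069 turn 1.037
T 0.167 tau6 0.069 turn 1.047
T 0.173 tau6 0.069 turn 1.058
T 0.209 tau6 0.069 turn 1.068
```

```bash
python3 -m crank '[[[0,0,-0.01,0,0,0,5]]]'>/dev/null; python3 t2.py
python3 -m crank '[[[0,0,-0.01,0,0,0,5]]]'>/dev/null; python3 t2.py
python3 -m crank '[[[0,0,-0.01,0,0,0,5]]]'>/dev/null; python3 t2.py
python3 -m crank '[[[0,0,-0.01,0,0,0,5]]]'>/dev/null; python3 t2.py
```

```text
T 0.184 tau6 0.069 turn 1.079
T 0.206 tau6 0.069 turn 1.089
T 0.15 tau6 0.069 turn 1.1
T 0.218 tau6 0.074 turn 1.11
```

```bash
python3 -m crank '[[[0,0,-0.01,0,0,0,5]]]'>/dev/null; python3 t2.py
python3 -m crank '[[[0,0,-0.01,0,0,0,5]]]'>/dev/null; python3 t2.py
python3 -m crank '[[[0,0,-0.01,0,0,0,5]]]'>/dev/null; python3 t2.py
python3 -m crank '[[[0,0,-0.01,0,0,0,5]]]'>/dev/null; python3 t2.py
python3 -m crank '[[[0,0,-0.01,0,0,0,5]]]'>/dev/null; python3 t2.py
```

```text
T 0.163 tau6 0.081 turn 1.121
T 0.206 tau6 0.089 turn 1.131
T 0.149 tau6 0.096 turn 1.141
T 0.213 tau6 0.103 turn 1.152
T 0.224 tau6 0.111 turn 1.162
```

tau6 is nearly noise-free. It was flat at 0.069, then rose from 1.11 rad at 0.72 N m/rad, which is exactly the stated clamping slope. It now reads +0.042 (≈5 N), and the target is +0.096, i.e. 0.165.

```bash
python3 -m crank '[[[0,0,-0.01,0,0,0,5],[0,0,-0.01,0,0,0,5],[0,0,-0.01,0,0,0,5]]]'>/dev/null; python3 t2.py
python3 -m crank '[[[0,0,-0.01,0,0,0,5],[0,0,-0.01,0,0,0,5]]]'>/dev/null; python3 t2.py
python3 -m crank '[[[0,0,-0.01,0,0,0,5]]]'>/dev/null; python3 t2.py
python3 -m crank '[[[0,0,-0.01,0,0,0,5]]]'>/dev/null; python3 t2.py
```

```text
T 0.239 tau6 0.132 turn 1.194
T 0.241 tau6 0.147 turn 1.215
T 0.276 tau6 0.154 turn 1.225
T 0.352 tau6 0.162 turn 1.235
```

About 11.6 N. Releasing and withdrawing.

```bash
python3 -m crank '[[[0,0,0,0,0,0,5],[0,0,0,0,0,0,30],[0,0,0,0,0,0,45],[0,0,0,0,0,0,60],[0,0,0,0,0,0,60],[0,0,0,0,0,0.2,60],[0,0,0,0,0,0.5,60],[0,0,0,0,0,0.5,60],[0,0,0,0,0,0.5,60],[0,0,0,0,0,0.3,60],[0,0,0,-0.4,0,0,60],[0,0,0,-0.4,0,0,60]]]'
python3 -m crank '[[[0,0,0,-0.5,0,0,60],[0,0,0,-0.5,0,0,60],[0,0,0,-0.5,0,0,60],[0,0,0,0,0,0,60],[0,0,0,0,0,0,60]]]'
python3 - <<'E'
from h import *
c=roller(); t=viewer.camera("top")
f=lambda p,b,s:cv2.resize(p[b[1]:b[3],b[0]:b[2]],None,fx=s,fy=s,interpolation=cv2.INTER_CUBIC)
cv2.imwrite("pics/m7.png",np.hstack([f(t["pixels"],(240,100,365,240),4),f(c["pixels"],(195,245,265,385),4)])[:,:,::-1])
E
```

```text
time_s: 21.1
tool_pos: [0.5488, 0.0409, 0.2199]
ee_rot: [0.002, 0.575, 0.818, 0.001]
wrist_force: [0.8, -0.4, 0.4]
finger_gap: 0.6
grip_force: 0.0
time_s: 21.6
tool_pos: [0.4284, 0.0411, 0.2185]
ee_rot: [0.001, 0.575, 0.818, 0.001]
wrist_force: [0.0, 0.2, 0.3]
finger_gap: 0.604
grip_force: 0.0
87 [213.1 292.9] roller [ 0.6986 -0.092   0.0745] grip x 0.4292 F [-0.8  1.  -0.7] th [-0. -0.  0.]
```

View pics/m7.png

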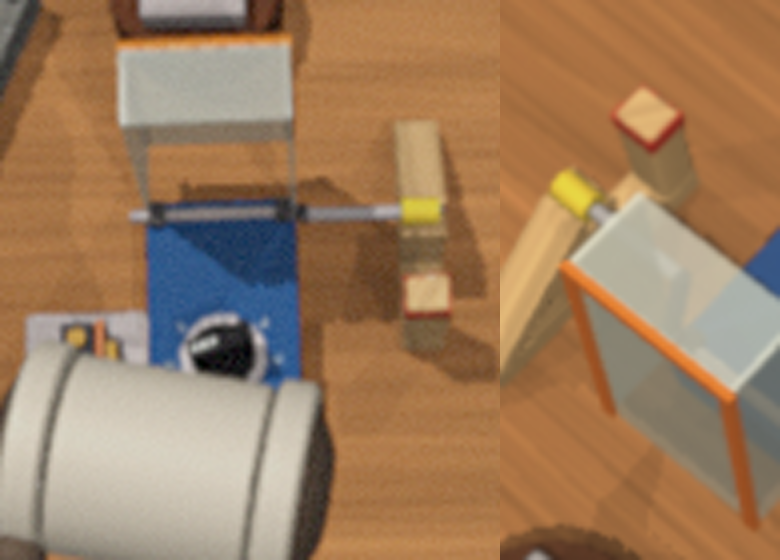

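The roller (421,210) sits between the crest and lip of the upright wedge, the cover is open, the knob is turned (222,347), the jaw is against the blank at (100,340), and the arm is clear. Handing in.

```bash
python3 -c "
from workcell import manip
print(manip.sign_off())"
```

```text
the job is handed in; nothing more can be done
None
```

I handed the job in at about 22 s: the last pictures show the cover propped with the roller in the wedge's notch. The blank is clamped at roughly 12 N, judged by joint torque, and the arm is clear; no verdict came back.

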